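Spin-test three lazy Susans and pull the binding one

TASK

One of the three small lazy Susans on the shop counter has a binding bearing. Try all three where they sit by gently pushing a peg round for about a quarter to half a turn and feeling the drag; only then lift the binding one by its knob and set it gently down fully home in the red returns seat. The two free-running ones stay seated in their oak seats, and everything else on the counter is left alone.

Things in the scene. Friction and masses are not known exactly. Their poses are not given: they have to be found in the camera images.
- turntable_1: Lazy Susan (turning serving stand), loose, 0.8 kg. Dark square base 104 x 104 x 20 mm, edges rounded 4 mm; a fixed 16 mm stem carries a fixed square wooden knob 26 x 26 mm, sides parallel to the base's, from 58 to 86 mm height: the carrying grip. Just one of the three binds, a different one each time. Origin: centre of the base's underside; z up, x, y along the base's sides.
- disc_1: Turning disc of turntable_1, no end stops: 150 mm across, pale, 24 to 36 mm above the base's underside. Two upright blue pegs 12 mm thick, half a turn apart, 60 mm from the stem, 36 to 76 mm height, to push. Pushed slowly at a peg a free disc drags under 0.4 N, the binding one about 4 N all round (a swollen bearing inside, unseen, rests on it with 9 N; nothing touches a free one).
- peg_1 (a point): Top centre of one of the two pegs of disc_1 (60 mm from the stem, 76 mm above the base's underside); the other stands half a turn on. Its direction at the start varies. Push discs and pegs gently, with less than 12 N.
- oak_1_seat: Oak-brown shallow square seat, fixed to the counter, holding turntable_1 and keeping its base from turning: outside 126 x 126 mm, inside 110 x 110 mm, floor 6 mm and rim top 18 mm above the counter, cork lined. Origin: centre of its underside on the counter; x and y along its sides.
- turntable_2: Lazy Susan (turning serving stand), loose, 0.8 kg. Dark square base 104 x 104 x 20 mm, edges rounded 4 mm; a fixed 16 mm stem carries a fixed square wooden knob 26 x 26 mm, sides parallel to the base's, from 58 to 86 mm height: the carrying grip. Just one of the three binds, a different one each time. Origin: centre of the base's underside; z up, x, y along the base's sides.
- disc_2: Turning disc of turntable_2, no end stops: 150 mm across, pale, 24 to 36 mm above the base's underside. Two upright blue pegs 12 mm thick, half a turn apart, 60 mm from the stem, 36 to 76 mm height, to push. Pushed slowly at a peg a free disc drags under 0.4 N, the binding one about 4 N all round (a swollen bearing inside, unseen, rests on it with 9 N; nothing touches a free one).
- peg_2 (a point): Top centre of one of the two pegs of disc_2 (60 mm from the stem, 76 mm above the base's underside); the other stands half a turn on. Its direction at the start varies. Push discs and pegs gently, with less than 12 N.
- oak_2_seat: Oak-brown shallow square seat, fixed to the counter, holding turntable_2 and keeping its base from turning: outside 126 x 126 mm, inside 110 x 110 mm, floor 6 mm and rim top 18 mm above the counter, cork lined. Origin: centre of its underside on the counter; x and y along its sides.
- turntable_3: Lazy Susan (turning serving stand), loose, 0.8 kg. Dark square base 104 x 104 x 20 mm, edges rounded 4 mm; a fixed 16 mm stem carries a fixed square wooden knob 26 x 26 mm, sides parallel to the base's, from 58 to 86 mm height: the carrying grip. Just one of the three binds, a different one each time. Origin: centre of the base's underside; z up, x, y along the base's sides.
- disc_3: Turning disc of turntable_3, no end stops: 150 mm across, pale, 24 to 36 mm above the base's underside. Two upright blue pegs 12 mm thick, half a turn apart, 60 mm from the stem, 36 to 76 mm height, to push. Pushed slowly at a peg a free disc drags under 0.4 N, the binding one about 4 N all round (a swollen bearing inside, unseen, rests on it with 9 N; nothing touches a free one).
- peg_3 (a point): Top centre of one of the two pegs of disc_3 (60 mm from the stem, 76 mm above the base's underside); the other stands half a turn on. Its direction at the start varies. Push discs and pegs gently, with less than 12 N.
- oak_3_seat: Oak-brown shallow square seat, fixed to the counter, holding turntable_3 and keeping its base from turning: outside 126 x 126 mm, inside 110 x 110 mm, floor 6 mm and rim top 18 mm above the counter, cork lined. Origin: centre of its underside on the counter; x and y along its sides.
- returns_seat: Red returns seat, empty, fixed to the counter, formed as the oak ones (outside 126 x 126 mm, inside 110 x 110 mm, floor 6 mm and rim top 18 mm above the counter), so a turntable base drops in with 3 mm to spare on each side in any of its four quarter turns. Origin: centre of its underside on the counter; x and y along its sides.
- pepper_mill: Dark wooden pepper mill, 52 mm diameter, 137 mm tall, standing loose on the counter; to be left alone. Origin: centre of its underside.
- salt_mill: Pale wooden salt mill, 52 mm diameter, 137 mm tall, standing loose on the counter; to be left alone. Origin: centre of its underside.
- bowl: Small blue bowl, 90 mm diameter, 45 mm high, standing loose on the counter; to be left alone. Origin: centre of its underside.
- mug: White mug, 72 mm diameter, 80 mm high, standing loose on the counter; to be left alone. Origin: centre of its underside.
- candle_jar: Amber candle jar with a brass cap, 66 mm diameter, 75 mm high, standing loose on the counter; to be left alone. Origin: centre of its underside.
- coasters: Round marble coaster stack, 90 mm diameter, 30 mm high, standing loose on the counter; to be left alone. Origin: centre of its underside.
Not all that is in view belongs to the job. What is shaped like the turntable_2 but orange or purple is not meant.

How it is judged:
On the way, in this order (a step that is already met when the one before it is completed fails the run):
1. every disc has been turned at least 45 degrees or so from where it started (its peg stands over 45 mm from its start), with all three turntables still in their oak seats (distance of each of peg_1, peg_2, peg_3 from where it was at the start of the episode above 0.045 m and distance between turntable_1 and oak_1_seat below 0.015 m and distance between turntable_2 and oak_2_seat below 0.015 m and distance between turntable_3 and oak_3_seat below 0.015 m), for 0.1 s.
2. the binding turntable is lifted clear of its oak seat (((z of turntable_1 in the frame of oak_1_seat above 0.025 m and contact force between disc_1 and anything else above 2 N) or (z of turntable_2 in the frame of oak_2_seat above 0.025 m and contact force between disc_2 and anything else above 2 N) or (z of turntable_3 in the frame of oak_3_seat above 0.025 m and contact force between disc_3 and anything else above 2 N))), for 0.1 s.
At the end, for the whole second after the job is handed in: The binding turntable stands upright (within 3 degrees) in the red returns seat, its underside within 3 mm of the seat's floor and its centre within 8 mm of the seat's centre, released and at rest; the two free-running ones stand upright in their own oak seats, within the same limits (((contact force between disc_1 and anything else above 2 N and z of turntable_1 in the frame of returns_seat below 0.009 m and horizontal distance between turntable_1 and returns_seat below 0.008 m and angle between each of turntable_1, turntable_2, turntable_3's own z axis and vertical below 0.05 rad and z of turntable_2 in the frame of oak_2_seat below 0.009 m and horizontal distance between turntable_2 and oak_2_seat below 0.008 m and z of turntable_3 in the frame of oak_3_seat below 0.009 m and horizontal distance between turntable_3 and oak_3_seat below 0.008 m and linear speed of turntable_1 below 0.02 m/s and contact force between the fingers and turntable_1 below 0.1 N) or (contact force between disc_2 and anything else above 2 N and z of turntable_2 in the frame of returns_seat below 0.009 m and horizontal distance between turntable_2 and returns_seat below 0.008 m and angle between each of turntable_2, turntable_1, turntable_3's own z axis and vertical below 0.05 rad and z of turntable_1 in the frame of oak_1_seat below 0.009 m and horizontal distance between turntable_1 and oak_1_seat below 0.008 m and z of turntable_3 in the frame of oak_3_seat below 0.009 m and horizontal distance between turntable_3 and oak_3_seat below 0.008 m and linear speed of turntable_2 below 0.02 m/s and contact force between the fingers and turntable_2 below 0.1 N) or (contact force between disc_3 and anything else above 2 N and z of turntable_3 in the frame of returns_seat below 0.009 m and horizontal distance between turntable_3 and returns_seat below 0.008 m and angle between each of turntable_3, turntable_1, turntable_2's own z axis and vertical below 0.05 rad and z of turntable_1 in the frame of oak_1_seat below 0.009 m and horizontal distance between turntable_1 and oak_1_seat below 0.008 m and z of turntable_2 in the frame of oak_2_seat below 0.009 m and horizontal distance between turntable_2 and oak_2_seat below 0.008 m and linear speed of turntable_3 below 0.02 m/s and contact force between the fingers and turntable_3 below 0.1 N))); the robot touches nothing.
It fails at once if a disc or its pegs pushed roughly: over 12 N between the robot and a disc (contact force between any of the arm, the fingers and disc_1 above 12 N or contact force between any of the arm, the fingers and disc_2 above 12 N or contact force between any of the arm, the fingers and disc_3 above 12 N).
It fails at once if a free-running turntable lifted out of its seat ((z of turntable_1 in the frame of oak_1_seat above 0.02 m and contact force between disc_1 and anything else below 0.5 N) or (z of turntable_2 in the frame of oak_2_seat above 0.02 m and contact force between disc_2 and anything else below 0.5 N) or (z of turntable_3 in the frame of oak_3_seat above 0.02 m and contact force between disc_3 and anything else below 0.5 N)).
It fails at once if the turntable dropped or slammed into the returns seat (moving over 0.35 m/s close to it, as after a fall of more than 6 mm) ((horizontal distance between turntable_1 and returns_seat below 0.04 m and z of turntable_1 in the frame of returns_seat below 0.05 m and linear speed of turntable_1 above 0.35 m/s) or (horizontal distance between turntable_2 and returns_seat below 0.04 m and z of turntable_2 in the frame of returns_seat below 0.05 m and linear speed of turntable_2 above 0.35 m/s) or (horizontal distance between turntable_3 and returns_seat below 0.04 m and z of turntable_3 in the frame of returns_seat below 0.05 m and linear speed of turntable_3 above 0.35 m/s)).
It fails at once if another thing on the counter pushed more than 25 mm or tipped (distance of any of pepper_mill, salt_mill, bowl, mug, candle_jar, coasters from where it was at the start of the episode above 0.025 m or angle between any of pepper_mill, salt_mill, bowl, mug, candle_jar, coasters's own z axis and vertical above 0.3 rad).
It also fails if it takes over 72 s, if anything falls off the work surface, if the arm or the gripper's body presses on something with over 40 N, if the wrist force passes 120 N, or if a joint passes its speed limit or range.

ROBOT

A 6-joint arm with a two-finger parallel gripper is mounted at the origin on the work surface. World frame = base frame: x ahead of the robot, y to its left, z up, the work surface at z = 0. Lengths are in m, angles in rad, forces in N, time in s.
With the tool pointing down it reaches from about 0.35 to 0.775 m from the base axis. Payload 5.5 kg.
Tool frame: the origin (TCP) lies midway between the tips of the shut fingers; the grasp point (between the pads) lies 19 mm behind it (r.hold_point_z is the distance from the TCP to the grasp point, in m); z points along the fingers, y is the line along which they close (so a half turn about z gives the same grasp; the last joint's range is limited). The gripper opens to 85 mm and grips with 20 to 120 N. Pads are 22 mm wide; open, the fingers measure 114 mm over their backs; the gripper's body (76 mm by 85 mm) begins 54 mm behind the grasp point. The pads swing forward as they close: fully open they stand 13 mm farther back than shut.
Start: joints at [1.082, 0.313, 0.046, 1.304, 0, 1.431], TCP at [0.197, 0.54, 0.231] pointing down, gripper open.
Joint ranges: [-2.76, 2.76], [-0.86, 1.69], [-1.03, 1.26], [-2.2, 2.34], [-1.47, 1.5], [-3.14, 3.14]. Speed limits (rad/s): [2.57, 2.57, 3.14, 3.14, 3.14, 3.14].

INTERFACE

Orientations are given as a rotation vector (axis times angle).
In Python, from station import r, snapshot, camera_params gives the robot as it stands. The module is installed in compiled form; this text tells all that it offers.
- The arm moves only by the shell command python3 -m handwheel 'ROWS' [OPENING]. ROWS is a JSON object of lists of equal length, an entry for each row: "xyz": the shift along the tool's x, y, z in cm, a list of three; "roll": the turn about the tool's z in degrees. A call has 1 to 20 rows; each row shifts and turns the commanded pose from where the row before left it, along the tool's axes as they then stand; what a row does not reach is not made up. A row lasts 1/8 s, in which the tool goes at most 62.5 mm and 10.7 degrees, less where a joint would pass 70% of its speed; a pose out of reach is approached as far as the arm can. A call is refused whole if a number of a shift passes 6.25 or a number of a turn 10.7, either way. A call with a gripper value outside its range is refused whole. OPENING is the gripper command: -1 is fully open, 1 is shut, values between are in proportion, set as the call begins (- or left out, the last holds). The fingers move at their own pace and stop on an object; the grip force is fixed at half the most. Time passes only in rows, so rows that do not move let the fingers close. It gives the time, the measured TCP pose, the force, the opening and the grip force at its end, in the units of the state.
- r.sense(): the state, without advancing time (a new reading comes with each control period).
- snapshot(name): name is "scene" or "top" or "wrist"; returns (picture, depth): 400x640x3 uint8, red, green, blue; 400x640 float32, m along the optical axis (not along the pixel's ray), 0 where there is no reading.
- camera_params(name): a dict with "mtx" (3x3 intrinsics, pixels), "R" (3x3) and "t" (3): a world point X has camera coordinates R X + t. Camera axes: x right, y down, z forward; pixel columns grow to the right and rows downward; lengths in m; the calibration is good to about 2 mm. A picture is of the moment at which its call begins: read the wrist's pose just before it. camera_params takes no time and is no camera call; for the wrist camera it gives the pose at the moment of the call.
- r.job_done(): hands the job in; it is judged then, once.
The state is a dict: "t": time; "q": joint angles; "dq": joint speeds; "joint_efforts": joint torques, N m; "tool_pos": TCP position; "orientation": TCP orientation; "contact_force": force on the tool from outside, world axes, zero at the start; "ft_torque": the same for the moment, N m; "width": opening from 0.0 (shut) to 1.0 (fully open); "finger_force": force on a finger pad.
Only numpy, scipy, OpenCV 4.12 (cv2) and the standard library are available. Lean on these libraries where they do the work, as an engineer would, in place of code of your own. Each camera call takes 0.05 s, during which the arm holds its last target. There are 200 camera calls.

## Working session

There is one attempt and no reset: what is moved stays moved. The work goes in short steps, Python scripts to look and compute and a shell command to move; the robot and the scene stay as the last step left them, time stands still between calls to the robot, and variables do not carry over. Pictures are saved under pics/ and viewed, at most 13 in all, crops included, and the job is handed in when it is done.

```bash
mkdir -p pics
python3 - <<'E'
from station import r,snapshot,camera_params
import cv2,numpy as np
print(r.sense())
for n in("scene","top"):
    p,d=snapshot(n); cv2.imwrite(f"pics/{n}0.png",p[:,:,::-1]); np.save(f"pics/{n}0.npy",d)
    c=camera_params(n); print(n,c); np.savez(f"pics/{n}_cam.npz",**{k:np.array(c[k]) for k in("mtx","R","t")})
E
```

```text
{'t': 0.0, 'q': array([1.08237763e+00, 3.14007002e-01, 4.49541307e-02, 1.30362382e+00,
       4.77431391e-05, 1.43123087e+00]), 'dq': array([ 0.000982  , -0.00058393, -0.00134727,  0.00021763, -0.00082564,
       -0.00044483]), 'joint_efforts': array([ 8.37464540e-04, -4.80621743e+01,  2.98537052e+01,  1.92966079e-02,
        9.25040695e-05,  1.25754033e-05]), 'tool_pos': array([0.19627156, 0.53989941, 0.23039498]), 'orientation': array([-5.45094125e-01, -3.09330488e+00,  2.78553572e-03]), 'contact_force': array([0.27637642, 0.05345258, 0.13084018]), 'ft_torque': array([ 0.02853723,  0.0026667 , -0.01028499]), 'finger_force': 0.0, 'width': 0.9976221161105523}
scene {'mtx': array([[364.02623279,   0.        , 319.36268756],
       [  0.        , 364.02623279, 203.23092659],
       [  0.        ,   0.        ,   1.        ]]), 'R': array([[-0.26877223,  0.96301032, -0.01930298],
       [ 0.7337917 ,  0.19173416, -0.65175743],
       [-0.6239481 , -0.18933867, -0.7581818 ]]), 't': array([ 0.12583416, -0.31350594,  1.34516274])}
top {'mtx': array([[432.96501344,   0.        , 316.10126525],
       [  0.        , 432.96501344, 201.93158802],
       [  0.        ,   0.        ,   1.        ]]), 'R': array([[-0.00141662, -0.9996847 , -0.02506988],
       [-0.98085924,  0.00627051, -0.19461717],
       [ 0.194713  ,  0.02431433, -0.98055885]]), 't': array([0.01368363, 0.49934805, 1.07340585])}
```

View pics/top0.png

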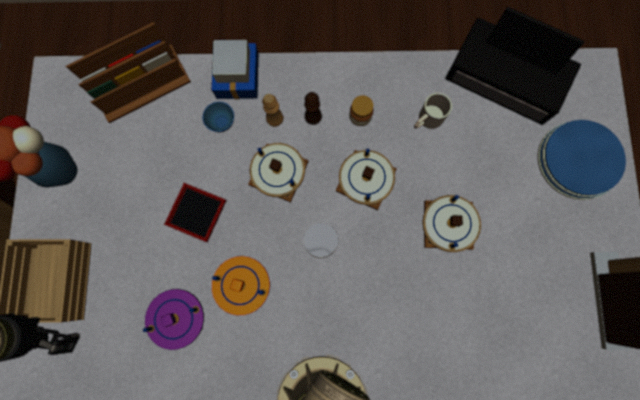

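View pics/scene0.png

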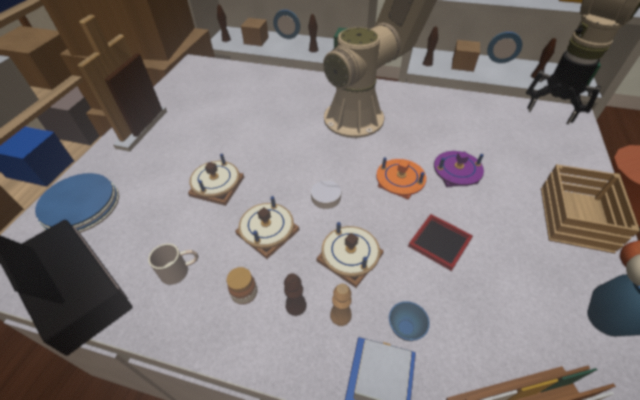

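The top picture shows three pale-disc turntables on oak seats at about (276,170), (367,178) and (452,222). The orange one at (240,286) and the purple one at (174,319) are the decoys, since the task excludes those colours. The red seat is at (196,212). I'll confirm this in an enlarged crop.

Run:
```python
import cv2
p=cv2.imread("pics/top0.png")[130:262,160:490]
p=cv2.resize(p,None,fx=2.4,fy=2.4,interpolation=cv2.INTER_CUBIC)
p=cv2.convertScaleAbs(p,alpha=1.3)
cv2.imwrite("pics/crop1.png",p)
```

```text
(no output)
```

View pics/crop1.png

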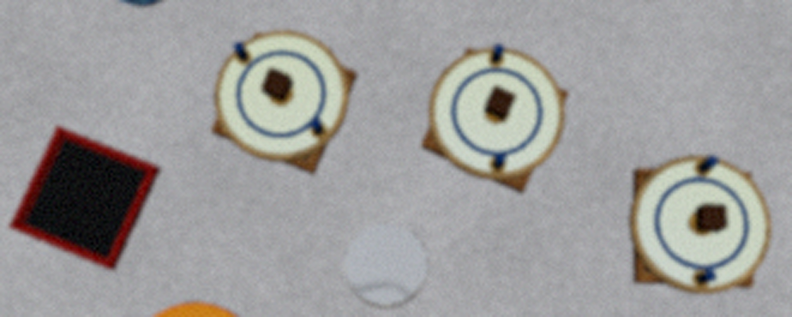

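```bash
cat > h.py <<'E'
import cv2,numpy as np
def back(cam,uv,d=None,z=None):
    K,R,t=np.array(cam["mtx"]),np.array(cam["R"]),np.array(cam["t"])
    uv=np.asarray(uv,float).reshape(-1,2)
    ray=np.c_[(uv-K[:2,2])/K[0,0],np.ones(len(uv))]@R   # world dirs
    C=-R.T@t
    s=(z-C[2])/ray[:,2] if z is not None else np.asarray(d)
    return C+ray*s[:,None]
E
python3 - <<'E'
import cv2,numpy as np
from h import back
cam=np.load("pics/top_cam.npz");d=np.load("pics/top0.npy");p=cv2.imread("pics/top0.png")
v,u=np.mgrid[:400,:640];P=back(cam,np.c_[u.ravel(),v.ravel()],d=d.ravel()).reshape(400,640,3)
print("table z",np.median(P[250:280,400:440,2]))
hsv=cv2.cvtColor(p,cv2.COLOR_BGR2HSV)
f=lambda x,y:(160+x/2.4,130+y/2.4)
for n,(cx,cy),kn,pegs in(("A",(276,170),(277,84),[(241,48),(319,122)]),("B",(367,178),(499,101),[(498,50),(499,158)]),("C",(452,222),(712,217),[(709,162),(708,274)])):
    reg=(abs(u-cx)<36)&(abs(v-cy)<36)
    pale=reg&(hsv[...,2]>140)&(P[...,2]>0.032)&(P[...,2]<.052)
    q=back(cam,np.c_[u[pale],v[pale]],z=.042)
    (x,y),rad=cv2.minEnclosingCircle(q[:,:2].astype(np.float32)); 
    top=reg&(P[...,2]>.085)&(P[...,2]<.1)
    kq=P[top]; m=cv2.minAreaRect(kq[:,:2].astype(np.float32))
    print(n,"disc",np.round((x,y,rad),4),"med z",np.median(P[pale][:,2]).round(4),"knob n",len(kq),np.round(kq.mean(0),4) if len(kq) else "",np.round(m[0],4),np.round(m[1],4),m[2])
    print("  knob pick",back(cam,[f(*kn)],z=.092)[0].round(4),"pegs",[ (lambda w:(w.round(4).tolist(),round(np.degrees(np.arctan2(w[1]-y,w[0]-x)),1),round(np.hypot(w[0]-x,w[1]-y),4)))(back(cam,[f(*g)],z=.082)[0]) for g in pegs])
red=((hsv[...,0]<10)|(hsv[...,0]>170))&(hsv[...,1]>120)&(abs(u-196)<40)&(abs(v-212)<36)
q=back(cam,np.c_[u[red],v[red]],z=.018)
m=cv2.minAreaRect(q[:,:2].astype(np.float32));print("red",m)
# seat corners from crop
print("redcorn",back(cam,[f(*g) for g in[(58,127),(160,168),(113,269),(11,226)]],z=.018).round(4).tolist())
E
```

```text
table z -0.0018878066695685591
A disc [0.5915 0.116  0.0671] med z 0.0411 knob n 101 [0.5921 0.1154 0.0901] [0.5928 0.1155] [0.0261 0.0257] 67.51500701904297
  knob pick [0.5873 0.114  0.092 ] pegs [([0.6307, 0.1548, 0.082], np.float64(44.7), np.float64(0.0551)), ([0.548, 0.0699, 0.082], np.float64(-133.3), np.float64(0.0635))]
B disc [ 0.5693 -0.121   0.0671] med z 0.0411 knob n 102 [ 0.5701 -0.1216  0.0897] [ 0.5705 -0.1218] [0.0249 0.0263] 62.899681091308594
  knob pick [ 0.5667 -0.12    0.092 ] pegs [([0.6258, -0.1213, 0.082], np.float64(-0.3), np.float64(0.0565)), ([0.5077, -0.1194, 0.082], np.float64(178.6), np.float64(0.0616))]
C disc [ 0.4445 -0.3361  0.067 ] med z 0.0411 knob n 107 [ 0.4455 -0.3359  0.0899] [ 0.4457 -0.3361] [0.0249 0.0253] 83.80817413330078
  knob pick [ 0.4425 -0.3339  0.092 ] pegs [([0.502, -0.3375, 0.082], np.float64(-1.4), np.float64(0.0574)), ([0.3853, -0.3291, 0.082], np.float64(173.3), np.float64(0.0596))]
red ((0.4810115098953247, 0.3368905782699585), (0.12526175379753113, 0.12165430188179016), 67.68891906738281)
redcorn [[0.5604, 0.3703, 0.018], [0.5124, 0.2525, 0.018], [0.3996, 0.3, 0.018], [0.4478, 0.4163, 0.018]]
```

The positions agree with the sizes given: knobs about 26 mm, knob tops at z ≈ 0.09, pegs about 60 mm from the stem, and a 125 mm seat. Turntable A is at (0.592, 0.116), B at (0.570, -0.1215), C at (0.445, -0.336), and the red seat at (0.481, 0.336). I'll shut the gripper and go above A's near peg.

```bash
cat >> h.py <<'E'
def to(x,y,z,yaw=None):
    "tool shift in cm from the present pose to a world point, then the roll to a tool-x yaw"
    from station import r
    from scipy.spatial.transform import Rotation as Ro
    s=r.sense();R=Ro.from_rotvec(s["orientation"]).as_matrix();p=s["tool_pos"]
    ya=np.degrees(np.arctan2(R[1,0],R[0,0]))
    print("t",round(s["t"],2),"pos",p.round(4),"yaw",ya.round(1),"F",s["contact_force"].round(2),"q6",s["q"][5].round(2),"w",round(s["width"],3))
    print("shift cm",(R.T@(np.array([x,y,z])-p)*100).round(2),"roll",None if yaw is None else round((ya-yaw+180)%360-180,1))
E
python3 -m handwheel '{"xyz":[[-3.25,-2.02,0],[-3.25,-2.02,0],[-3.25,-2.02,0],[-3.25,-2.02,0],[-3.25,-2.02,0],[-3.25,-2.02,0],[-3.25,-2.02,0],[-3.25,-2.02,0],[-3.25,-2.02,0],[-3.25,-2.02,0],[-3.25,-2.02,0],[-3.25,-2.02,0],[-3.25,-2.02,0],[-3.25,-2.02,0],[-3.25,-2.02,0],[-3.25,-2.02,0],[0,0,0],[0,0,0]],"roll":[0,0,0,0,0,0,0,0,0,0,0,0,0,0,0,0,0,0]}' 1
python3 -c "
from h import *;to(.5745,.0583,.058,161)"
```

```text
t: 2.35
tool_pos: [0.5742, 0.0591, 0.2307]
orientation: [-0.545, -3.092, -0.0]
contact_force: [0.0, 0.3, -0.1]
width: 0.002
finger_force: 0.0
t 2.35 pos [0.5742 0.0591 0.2307] yaw 160.0 F [ 0.02  0.32 -0.08] q6 0.31 w 0.002
shift cm [-0.09 -0.06 17.27] roll -1.0
```

```bash
python3 -m handwheel '{"xyz":[[0,-0.05,3.5],[0,0,3.5],[0,0,3],[0,0,2.5],[0,0,1.8],[0,0,1.2],[0,0,1],[0,0,0.8],[0,0,0]],"roll":[0,0,0,0,0,0,0,0,0]}'
python3 - <<'E'
from station import r,snapshot
import cv2
p,d=snapshot("wrist");q,_=snapshot("top")
q=cv2.resize(q[140:200,236:316],None,fx=5,fy=5,interpolation=cv2.INTER_CUBIC)
p=p[...,::-1];import numpy as np
c=np.zeros((400,800,3),'uint8');c[:250,:400]=cv2.resize(p,(400,250));c[:300,400:]=q[...,::-1];cv2.imwrite("pics/a1.png",c)
E
```

```text
t: 3.48
tool_pos: [0.5743, 0.0586, 0.058]
orientation: [-0.545, -3.093, 0.0]
contact_force: [0.1, 0.6, 0.7]
width: -0.0
finger_force: 0.0
```

View pics/a1.png

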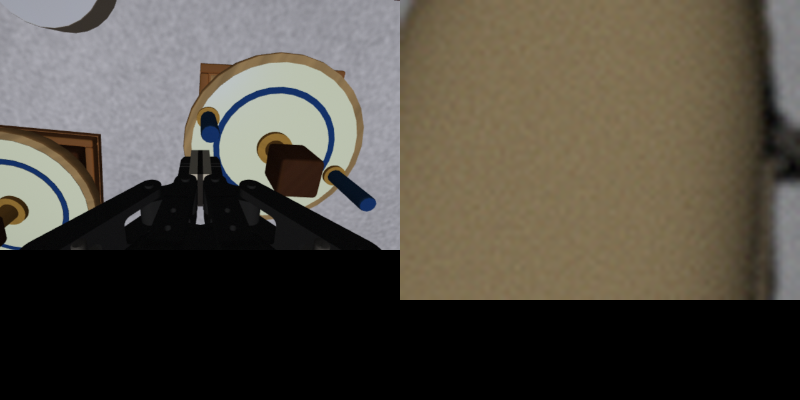

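The wrist view shows the shut fingertips at (200,160), just behind the blue peg at (209,130). Now I'll push gently along the arc.

```bash
python3 -m handwheel '{"xyz":[[0.3,0,0],[0.3,0,0],[0.3,0,0],[0.3,0,0],[0.3,0,0],[0.3,0,0],[0.3,0,0],[0.3,0,0]],"roll":[2.86,2.86,2.86,2.86,2.86,2.86,2.86,2.86]}'
python3 -m handwheel '{"xyz":[[0.35,0,0],[0.35,0,0],[0.35,0,0],[0.35,0,0]],"roll":[3.34,3.34,3.34,3.34]}'
```

```text
t: 4.58
tool_pos: [0.5552, 0.0687, 0.0591]
orientation: [1.151, 2.919, -0.004]
contact_force: [1.2, -6.0, -2.5]
width: 0.002
finger_force: 2.4
t: 5.08
tool_pos: [0.5454, 0.079, 0.0592]
orientation: [1.483, 2.766, -0.003]
contact_force: [-1.3, -6.0, 1.6]
width: -0.003
finger_force: 2.4
```

Run:
```python
from station import snapshot
import cv2
p,d=snapshot("wrist");cv2.imwrite("pics/a2.png",p[...,::-1])
from h import to
to(.592,.1157,.058)
```

```text
t 5.12 pos [0.545  0.0795 0.0592] yaw 123.5 F [-0.07 -4.78  1.61] q6 0.99 w 0.003
shift cm [0.43 5.92 0.11] roll None
```

View pics/a2.png

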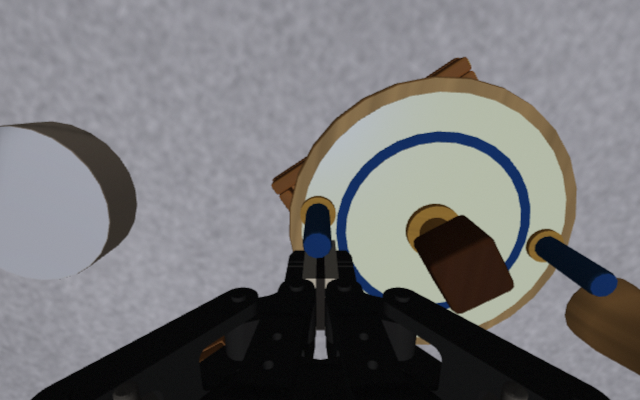

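The fingers at (318,265) are in contact with the peg at (317,240), and the disc is turning. I'll continue.

```bash
python3 -m handwheel '{"xyz":[[0.3,0,0],[0.3,0,0],[0.3,0,0],[0.3,0,0],[0.3,0,0],[0.3,0,0],[0.3,0,0]],"roll":[2.86,2.86,2.86,2.86,2.86,2.86,2.86]}'
python3 -m handwheel '{"xyz":[[0.3,0,0],[0.3,0,0],[0.3,0,0],[0.3,0,0],[0.3,0,0],[0.3,0,0],[0.3,0,0]],"roll":[2.86,2.86,2.86,2.86,2.86,2.86,2.86]}'
python3 -m handwheel '{"xyz":[[0,0,0],[-0.4,0,0],[-0.6,0,0],[0,0,0],[0,0,0]],"roll":[0,0,0,0,0]}'
python3 -c "
from h import *;to(.592,.1157,.058)"
```

```text
t: 6.0
tool_pos: [0.5358, 0.0983, 0.059]
orientation: [1.941, 2.468, -0.003]
contact_force: [-2.2, -4.7, 2.4]
width: 0.001
finger_force: 2.4
t: 6.88
tool_pos: [0.5331, 0.1194, 0.0588]
orientation: [2.341, 2.094, -0.003]
contact_force: [-3.1, -4.4, 3.3]
width: 0.003
finger_force: 2.4
t: 7.5
tool_pos: [0.5328, 0.1105, 0.0583]
orientation: [-2.34, -2.096, -0.001]
contact_force: [-0.6, -0.4, -0.3]
width: 0.0
finger_force: 0.0
t 7.5 pos [0.5328 0.1105 0.0583] yaw 83.7 F [-0.63 -0.45 -0.27] q6 1.74 w 0.0
shift cm [1.17 5.82 0.03] roll None
```

A drags about 4–5 N. Next I'll lift and go to B.

```bash
python3 -m handwheel '{"xyz":[[0,0,-1],[0,0,-3],[0,0,-4],[0,0,-3],[0,0,0],[0,0,0],[0,0,0]],"roll":[0,0,0,0,7,7,6.2]}' >/dev/null
python3 -c "
from h import *;to(.517,-.0933,.058,63.5)"
```

```text
t 8.38 pos [0.5329 0.1107 0.1692] yaw 63.3 F [-0.69  0.32  0.13] q6 2.09 w 0.001
shift cm [-18.96   7.72  11.12] roll -0.2
```

```bash
python3 -m handwheel '{"xyz":[[-2.4,0.97,0],[-2.4,0.97,0],[-2.4,0.97,0],[-2.4,0.97,0],[-2.4,0.97,0],[-2.4,0.97,0],[-2.4,0.97,0],[-2.16,0.93,0],[0,0,3],[0,0,3],[0,0,2],[0,0,1.3],[0,0,1],[0,0,0.8],[0,0,0]],"roll":[0,0,0,0,0,0,0,0,0,0,0,0,0,0,0]}'
python3 -m handwheel '{"xyz":[[-0.3,0,0],[-0.3,0,0],[-0.3,0,0],[-0.3,0,0],[-0.3,0,0],[-0.3,0,0],[-0.3,0,0],[-0.3,0,0]],"roll":[-2.86,-2.86,-2.86,-2.86,-2.86,-2.86,-2.86,-2.86]}'
python3 -m handwheel '{"xyz":[[-0.3,0,0],[-0.3,0,0],[-0.3,0,0],[-0.3,0,0],[-0.3,0,0],[-0.3,0,0],[-0.3,0,0],[-0.3,0,0]],"roll":[-2.86,-2.86,-2.86,-2.86,-2.86,-2.86,-2.86,-2.86]}'
python3 -c "
from h import *;to(.570,-.1215,.058)"
```

```text
t: 10.25
tool_pos: [0.5172, -0.0935, 0.057]
orientation: [-2.67, -1.654, 0.0]
contact_force: [-0.4, 0.6, -0.2]
width: -0.001
finger_force: 0.0
t: 11.25
tool_pos: [0.5112, -0.1167, 0.058]
orientation: [2.287, 2.152, 0.001]
contact_force: [-0.5, 0.3, 0.6]
width: 0.001
finger_force: 0.1
t: 12.25
tool_pos: [0.5138, -0.1404, 0.058]
orientation: [1.815, 2.563, 0.001]
contact_force: [0.3, 0.7, -0.5]
width: -0.002
finger_force: 0.1
t 12.25 pos [ 0.5138 -0.1404  0.058 ] yaw 109.4 F [ 0.32  0.72 -0.46] q6 0.81 w -0.002
shift cm [-0.09  5.93  0.01] roll None
```

```bash
python3 -m handwheel '{"xyz":[[-0.3,0,0],[-0.3,0,0],[-0.3,0,0],[-0.3,0,0],[-0.3,0,0],[-0.3,0,0],[-0.3,0,0],[-0.3,0,0],[-0.2,0,0],[-0.1,0,0]],"roll":[-2.86,-2.86,-2.86,-2.86,-2.86,-2.86,-2.86,-2.86,-1.91,-0.95]}'
python3 -m handwheel '{"xyz":[[0.4,0,0],[0.6,0,0],[0,0,-1],[0,0,-3],[0,0,-4],[0,0,-3],[0,0,0]],"roll":[0,0,0,0,0,0,0]}' >/dev/null
python3 - <<'E'
from station import snapshot
import cv2
p,d=snapshot("wrist");q,_=snapshot("top")
cv2.imwrite("pics/b_top.png",q[...,::-1]);cv2.imwrite("pics/b_wrist.png",p[...,::-1])
from h import to
import numpy as np
# C peg start 175.5 deg; cw: trailing +27
a=np.radians(175.5+27);to(.445+.06*np.cos(a),-.336+.06*np.sin(a),.058,175.5+27-90-1.5)
E
```

```text
t: 13.5
tool_pos: [0.5272, -0.1633, 0.0576]
orientation: [1.2, 2.903, 0.0]
contact_force: [-0.6, 0.7, 0.0]
width: -0.002
finger_force: 0.1
t 14.47 pos [ 0.5199 -0.156   0.1676] yaw 135.0 F [-0.36 -0.51 -0.84] q6 0.35 w 0.002
shift cm [ -5.11 -23.57  10.95] roll 24.0
```

View pics/b_wrist.png

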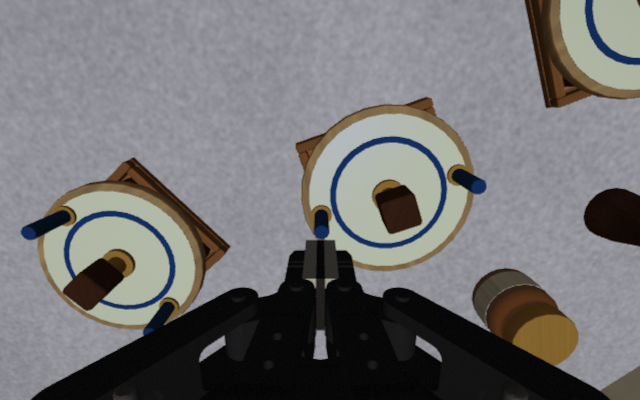

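The wrist view shows B at (385,190), its peg at (320,225) turned on past the fingertips, and C at (115,260). B ran free at about 0.1 N. Now C.

```bash
python3 -m handwheel '{"xyz":[[-0.64,-2.95,0],[-0.64,-2.95,0],[-0.64,-2.95,0],[-0.64,-2.95,0],[-0.64,-2.95,0],[-0.64,-2.95,0],[-0.64,-2.95,0],[-0.63,-2.92,0],[0,0,0],[0,0,0],[0,0,0],[0,0,3],[0,0,3],[0,0,2],[0,0,1.2],[0,0,1],[0,0,0.75],[0,0,0]],"roll":[0,0,0,0,0,0,0,0,8,8,8,0,0,0,0,0,0,0]}'
python3 -m handwheel '{"xyz":[[0.3,0,0],[0.3,0,0],[0.3,0,0],[0.3,0,0],[0.3,0,0],[0.3,0,0],[0.3,0,0],[0.3,0,0]],"roll":[2.86,2.86,2.86,2.86,2.86,2.86,2.86,2.86]}'
python3 -m handwheel '{"xyz":[[0.3,0,0],[0.3,0,0],[0.3,0,0],[0.3,0,0],[0.3,0,0],[0.3,0,0],[0.3,0,0],[0.3,0,0]],"roll":[2.86,2.86,2.86,2.86,2.86,2.86,2.86,2.86]}'
python3 -c "
from h import *;to(.445,-.336,.058)"
```

```text
t: 16.73
tool_pos: [0.3894, -0.3588, 0.0575]
orientation: [-1.778, -2.589, -0.0]
contact_force: [0.3, -0.2, 0.3]
width: -0.002
finger_force: 0.0
t: 17.73
tool_pos: [0.3854, -0.336, 0.0586]
orientation: [2.258, 2.182, -0.0]
contact_force: [-0.9, -0.7, -0.6]
width: 0.0
finger_force: 0.1
t: 18.73
tool_pos: [0.3904, -0.3127, 0.0587]
orientation: [2.645, 1.691, 0.001]
contact_force: [0.5, 0.5, 0.7]
width: 0.0
finger_force: 0.1
t 18.73 pos [ 0.3904 -0.3127  0.0587] yaw 65.2 F [0.5 0.5 0.7] q6 1.17 w 0.0
shift cm [0.18 5.94 0.08] roll None
```

C also runs free at about 0.1 N, so A is the binding one. I'll finish C's turn, then check the pegs and seats in the top view.

```bash
python3 -m handwheel '{"xyz":[[0.3,0,0],[0.3,0,0],[0.3,0,0],[0.3,0,0],[0.3,0,0],[0.3,0,0],[0.3,0,0],[0.3,0,0],[0.3,0,0],[0.2,0,0],[0.1,0,0]],"roll":[2.86,2.86,2.86,2.86,2.86,2.86,2.86,2.86,2.86,1.91,0.95]}'
python3 -m handwheel '{"xyz":[[-0.4,0,0],[-0.6,0,0],[0,0,-1],[0,0,-3],[0,0,-4],[0,0,-4],[0,0,0]],"roll":[0,0,0,0,0,0,0]}' >/dev/null
python3 - <<'E'
from station import snapshot
import cv2
q,_=snapshot("scene")
cv2.imwrite("pics/c1.png",cv2.resize(q[140:300,170:400],None,fx=3.4,fy=3.4,interpolation=cv2.INTER_CUBIC)[...,::-1])
from h import to
# over A for a closer look at the knob
to(.592,.1157,.19,67.5)
E
```

```text
t: 20.1
tool_pos: [0.4082, -0.2889, 0.0582]
orientation: [2.982, 0.987, 0.001]
contact_force: [0.0, -0.9, 0.5]
width: 0.004
finger_force: 0.1
t 21.02 pos [ 0.4008 -0.2957  0.1797] yaw 36.7 F [-0.01 -0.03 -0.59] q6 1.7 w -0.001
shift cm [ 39.91 -21.57  -1.08] roll -30.8
```

View pics/c1.png

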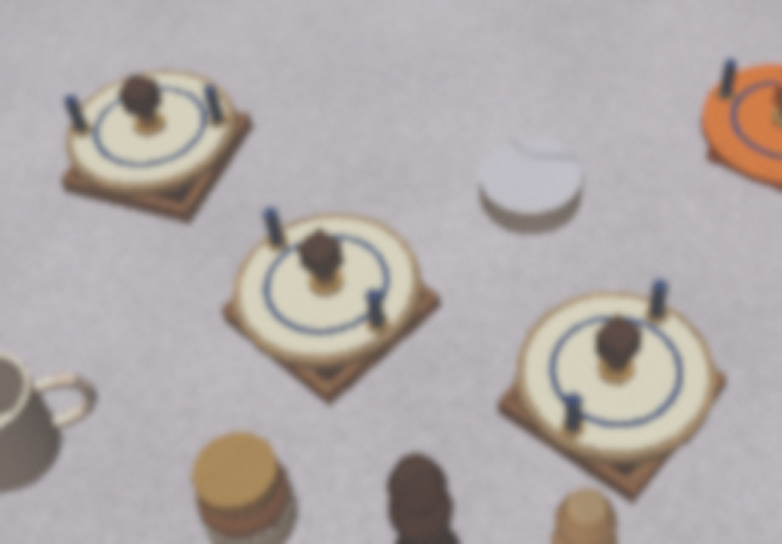

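All three discs are turned and seated. Turntable A is at lower right, (615,370), with its pegs at (657,300) and (573,412). I'll roll so that the closing line lies across the peg line, half open the gripper and go over A.

```bash
python3 -m handwheel '{"xyz":[[0,0,-0.2],[0,0,-0.2],[0,0,-0.2],[0,0,-0.2],[0,0,-0.2],[0,0,0],[0,0,0],[0,0,0],[0,0,0],[0,0,0],[0,0,0],[0,0,0],[0,0,0]],"roll":[-10,-10,-10,-10,-10,-10,-10,-10,-10,-10,-10,-10,-0.8]}' -0.2 >/dev/null
python3 -c "
from h import *;to(.592,.1157,.19,157.5)"
```

```text
t 22.65 pos [ 0.3993 -0.2941  0.1866] yaw 157.4 F [0.98 0.18 0.14] q6 -0.4 w 0.597
shift cm [-2.05 45.24 -0.3 ] roll -0.1
```

```bash
python3 -m handwheel '{"xyz":[[-0.15,3.77,0],[-0.15,3.77,0],[-0.15,3.77,0],[-0.15,3.77,0],[-0.15,3.77,0],[-0.15,3.77,0],[-0.15,3.77,0],[-0.15,3.77,0],[-0.15,3.77,0],[-0.2,3.77,0],[-0.2,3.77,0],[-0.3,3.77,0],[0,0,0],[0,0,0]],"roll":[0,0,0,0,0,0,0,0,0,0,0,0,0,0]}' >/dev/null
python3 - <<'E'
from station import r,snapshot,camera_params
from h import *
cam=camera_params("wrist");p,d=snapshot("wrist")
cv2.imwrite("pics/g1.png",p[...,::-1]);np.savez("pics/g1.npz",d=d,**{k:np.array(cam[k]) for k in("mtx","R","t")})
v,u=np.mgrid[:400,:640];P=back(cam,np.c_[u.ravel(),v.ravel()],d=d.ravel()).reshape(-1,3)
P=P[(d.ravel()>0)]
dd=np.hypot(P[:,0]-.592,P[:,1]-.1157)
k=P[(dd<.03)&(P[:,2]>.086)&(P[:,2]<.1)]
print(len(k),k.mean(0).round(4) if len(k) else 0)
if len(k):
    m=cv2.minAreaRect(k[:,:2].astype(np.float32));print(m)
    m=cv2.minAreaRect(k[k[:,2]>np.median(k[:,2])-.002][:,:2].astype(np.float32));print(m)
    print(np.percentile(k[:,2],[5,50,95]))
to(.592,.1157,.060,157.5)
E
```

```text
1142 [0.5875 0.1187 0.0923]
((0.5886468887329102, 0.11814988404512405), (0.025874754413962364, 0.026461640372872353), 64.794677734375)
((0.5885124206542969, 0.11827454715967178), (0.025635791942477226, 0.025461964309215546), 66.6863021850586)
[0.09010546 0.09254834 0.09377837]
t 24.45 pos [0.5915 0.1147 0.1873] yaw 157.4 F [ 0.03  0.43 -0.16] q6 0.45 w 0.595
shift cm [-0.03  0.13 12.72] roll -0.1
```

View pics/g1.png

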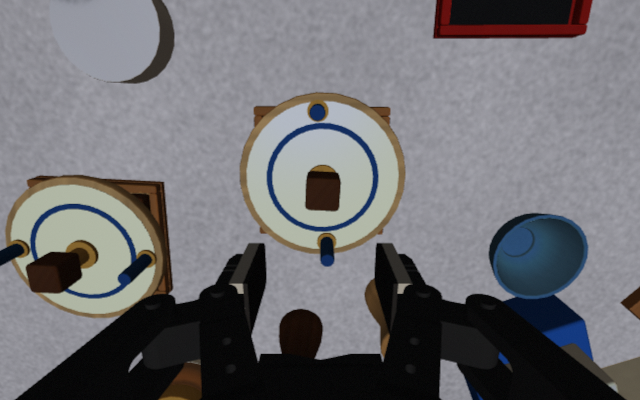

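The knob at (322,190) is square to the gripper, with pegs at (317,110) and (327,250) along the tool x line, clear of the fingers. I'll measure the red seat with the same camera and yaw, so that any calibration bias cancels.

```bash
python3 -m handwheel '{"xyz":[[3.1,2.7,0],[3.1,2.7,0],[3.1,2.7,0],[3.1,2.7,0],[3.1,2.7,0],[3.2,2.7,0],[0,0,0],[0,0,0]],"roll":[0,0,0,0,0,0,0,0]}' >/dev/null
python3 - <<'E'
from station import r,snapshot,camera_params
from h import *
cam=camera_params("wrist");p,d=snapshot("wrist");b=p[...,::-1].copy()
cv2.imwrite("pics/g2.png",b)
hsv=cv2.cvtColor(b,cv2.COLOR_BGR2HSV)
red=(((hsv[...,0]<8)|(hsv[...,0]>172))&(hsv[...,1]>140)&(hsv[...,2]>60)).astype(np.uint8)
n,l,st,_=cv2.connectedComponentsWithStats(red);i=1+np.argmax(st[1:,4]);print(st[i])
v,u=np.nonzero(l==i);Q=back(cam,np.c_[u,v],d=d[v,u]);print("z",np.percentile(Q[:,2],[5,50,95]).round(4))
ok=(Q[:,2]>.013)&(Q[:,2]<.026)
for q in (Q[ok],back(cam,np.c_[u,v][ok],z=.018)): print(cv2.minAreaRect(q[:,:2].astype(np.float32)))
to(.481,.336,.1873,157.5)
E
```

```text
[ 257  106  135  127 4901]
z [0.0064 0.0182 0.0198]
((0.47988396883010864, 0.3400115370750427), (0.12470629811286926, 0.12423038482666016), 67.47088623046875)
((0.479716956615448, 0.34014368057250977), (0.12457317858934402, 0.12372341752052307), 67.4623031616211)
t 25.5 pos [0.4819 0.3353 0.1879] yaw 157.4 F [ 0.01 -0.12 -0.17] q6 0.87 w 0.597
shift cm [0.11 0.03 0.06] roll -0.1
```

View pics/g2.png

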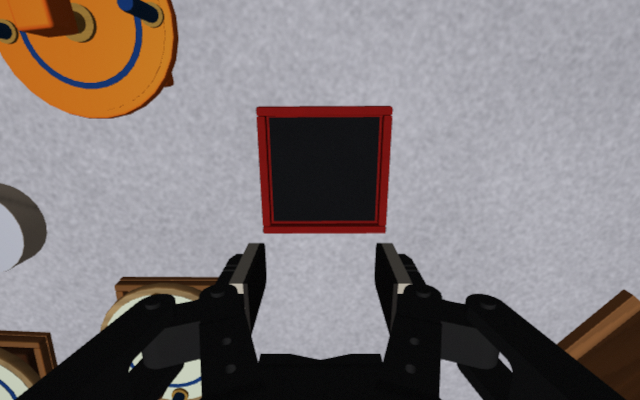

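Run:
```python
from h import *
c=np.load("pics/g1.npz");d=c["d"];b=cv2.imread("pics/g1.png");hsv=cv2.cvtColor(b,cv2.COLOR_BGR2HSV)
v,u=np.mgrid[:400,:640]
P=back(c,np.c_[u.ravel(),v.ravel()],d=d.ravel()).reshape(400,640,3)
m=(np.hypot(u-322,v-172)<100)&(P[...,2]>.03)&(P[...,2]<.05)
cs=cv2.findContours(m.astype(np.uint8),0,cv2.CHAIN_APPROX_NONE)[0];k=max(cs,key=len)[:,0]
print("disc z",np.median(P[m][:,2]))
for z in(.042,):
    q=back(c,k,z=z)[:,:2]; A=np.c_[2*q,np.ones(len(q))];s=np.linalg.lstsq(A,(q**2).sum(1),rcond=None)[0]
    print("fit",s[:2].round(4),np.sqrt(s[2]+s[0]**2+s[1]**2).round(4), cv2.minEnclosingCircle(q.astype(np.float32)))
# top-face knob by colour at z=.092
kn=(np.hypot(u-322,v-190)<35)&(P[...,2]>.089)
print("knob",[ (P[kn][:,i].min()+P[kn][:,i].max())/2 for i in(0,1)])
```

```text
disc z 0.04339310663449164
fit [0.5875 0.1186] 0.0732 ((0.5884715914726257, 0.11832763254642487), 0.07465390115976334)
knob [np.float64(0.5637006851283264), np.float64(0.1230451242266432)]
```

Displacement from A to the red seat in tool axes is x +18.6 cm, y +16.2 cm, averaged over the wrist and top cameras, which agree to 2 mm. I'll go back to A, descend and grip.

```bash
python3 -m handwheel '{"xyz":[[-3.06,-2.67,0],[-3.06,-2.67,0],[-3.06,-2.67,0],[-3.06,-2.67,0],[-3.06,-2.67,0],[-3.06,-2.67,0],[0,0,3],[0,0,3],[0,0,2],[0,0,0]],"roll":[0,0,0,0,0,0,0,0,0,0]}'
python3 -c "
from h import *;to(.590,.117,.059,157.5)"
```

```text
t: 26.75
tool_pos: [0.5884, 0.1165, 0.106]
orientation: [-0.617, -3.077, 0.002]
contact_force: [-0.8, -0.2, 0.2]
width: 0.6
finger_force: 0.0
t 26.75 pos [0.5884 0.1165 0.106 ] yaw 157.3 F [-0.82 -0.15  0.21] q6 0.46 w 0.6
shift cm [-0.15  0.12  4.7 ] roll -0.2
```

```bash
python3 -m handwheel '{"xyz":[[-0.15,0.12,1.5],[0,0,1.4],[0,0,1],[0,0,0.8],[0,0,0]],"roll":[0,0,0,0,0]}'
python3 -m handwheel '{"xyz":[[0,0,0],[0,0,0],[0,0,0],[0,0,0],[0,0,0],[0,0,0],[0,0,0],[0,0,0]],"roll":[0,0,0,0,0,0,0,0]}' 1
```

```text
t: 27.38
tool_pos: [0.591, 0.1189, 0.06]
orientation: [-0.613, -3.08, 0.0]
contact_force: [-0.8, -0.3, 0.4]
width: 0.597
finger_force: 0.0
t: 28.38
tool_pos: [0.5921, 0.118, 0.0615]
orientation: [0.614, 3.079, -0.001]
contact_force: [-0.1, -5.1, 2.5]
width: 0.296
finger_force: 60.6
```

```bash
python3 -m handwheel '{"xyz":[[0,0,-0.3],[0,0,-0.5],[0,0,-0.8],[0,0,-1],[0,0,-1],[0,0,-1],[0,0,-1],[0,0,-1],[0,0,-1],[0,0,0],[0,0,0]],"roll":[0,0,0,0,0,0,0,0,0,0,0]}'
python3 -c "
from h import *;to(.590,.117,.059,157.5)"
```

```text
t: 29.75
tool_pos: [0.5914, 0.1188, 0.1365]
orientation: [-0.613, -3.081, 0.0]
contact_force: [-0.2, 0.4, -8.0]
width: 0.296
finger_force: 59.9
t 29.75 pos [0.5914 0.1188 0.1365] yaw 157.5 F [-0.22  0.38 -7.98] q6 0.46 w 0.296
shift cm [ 0.06 -0.22  7.75] roll -0.0
```

Lifted: the force reads 8 N, which is 0.8 kg. I'll carry it over the red seat.

```bash
python3 -m handwheel '{"xyz":[[1,0.9,0],[1.9,1.65,0],[1.9,1.65,0],[1.9,1.65,0],[1.9,1.65,0],[1.9,1.65,0],[1.9,1.65,0],[1.9,1.65,0],[1.9,1.65,0],[1.9,1.65,0],[1.5,1.2,0],[0,0,0],[0,0,0]],"roll":[0,0,0,0,0,0,0,0,0,0,0,0,0]}'
python3 - <<'E'
from station import snapshot,camera_params
from h import *
import numpy as np
x=np.array([-.9239,.3827]);y=np.array([.3827,.9239])
t=np.array([.5914,.1188])+.1863*x+.1609*y;print(t);to(*t,.1365,157.5)
p,_=snapshot("wrist");cv2.imwrite("pics/w3.png",p[...,::-1])
E
```

```text
t: 31.38
tool_pos: [0.4753, 0.3504, 0.1367]
orientation: [0.613, 3.081, -0.001]
contact_force: [0.2, -0.3, -7.4]
width: 0.301
finger_force: 59.9
[0.48085386 0.33875252]
t 31.38 pos [0.4753 0.3504 0.1367] yaw 157.5 F [ 0.17 -0.33 -7.44] q6 0.89 w 0.301
shift cm [-0.96 -0.86  0.02] roll -0.0
```

View pics/w3.png

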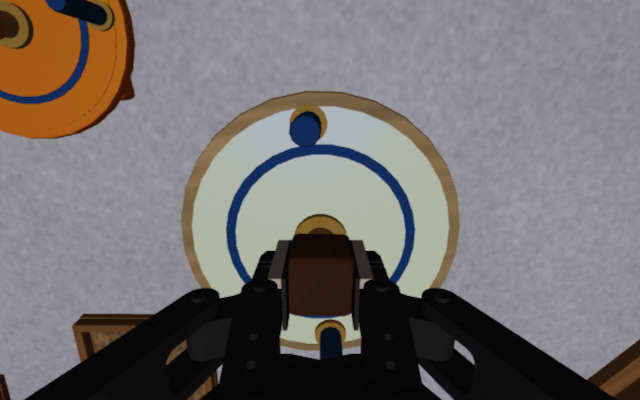

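The turntable hangs level in the grip, with the knob at (320,275). My rows overshot by about 1 cm, so I'll correct that and check the carried disc's centre against the seat in the same camera.

```bash
python3 -m handwheel '{"xyz":[[-0.5,-0.45,0],[-0.45,-0.4,0],[0,0,0],[0,0,0]],"roll":[0,0,0,0]}' >/dev/null
python3 - <<'E'
from station import snapshot,camera_params
from h import *
cam=camera_params("wrist");p,d=snapshot("wrist")
v,u=np.mgrid[:400,:640];P=back(cam,np.c_[u.ravel(),v.ravel()],d=d.ravel()).reshape(400,640,3)
hsv=cv2.cvtColor(p[...,::-1].copy(),cv2.COLOR_BGR2HSV)
m=(P[...,2]>.105)&(P[...,2]<.13)&(np.hypot(u-320,v-225)<160)&(d>0)
z=np.median(P[m][:,2]);print("disc z",z)
k=max(cv2.findContours(m.astype(np.uint8),0,cv2.CHAIN_APPROX_NONE)[0],key=len)[:,0]
k=k[k[:,1]<235]
q=back(cam,k,z=.118)[:,:2]; A=np.c_[2*q,np.ones(len(q))];s=np.linalg.lstsq(A,(q**2).sum(1),rcond=None)[0]
print("disc",s[:2].round(4),np.sqrt(s[2]+s[0]**2+s[1]**2).round(4))
w=P[m&(v<235)]; pl=np.linalg.lstsq(np.c_[w[:,:2],np.ones(len(w))],w[:,2],rcond=None)[0];print("tilt",pl[:2].round(4))
to(.4808,.3387,.1365,157.5)
E
```

```text
disc z 0.11868980324225831
disc [0.461  0.3471] 0.0597
tilt [ 0.0165 -0.0072]
t 31.98 pos [0.481  0.3389 0.1369] yaw 157.5 F [-0.05 -0.27 -8.55] q6 0.87 w 0.295
shift cm [ 0.01 -0.03  0.04] roll -0.0
```

```bash
python3 -m handwheel '{"xyz":[[0,0,0.7],[0,0,1],[0,0,1],[0,0,1],[0,0,1],[0,0,0.7],[0,0,0.3],[0,0,0.2],[0,0,0]],"roll":[0,0,0,0,0,0,0,0,0]}'
python3 -m handwheel '{"xyz":[[0,0,0.2],[0,0,0.2],[0,0,0.2],[0,0,0]],"roll":[0,0,0,0]}'
```

```text
t: 33.1
tool_pos: [0.4811, 0.3391, 0.078]
orientation: [0.614, 3.081, 0.0]
contact_force: [0.7, 0.4, -7.9]
width: 0.298
finger_force: 59.9
t: 33.6
tool_pos: [0.4808, 0.3389, 0.0716]
orientation: [-0.614, -3.081, 0.0]
contact_force: [1.1, 0.1, -7.6]
width: 0.302
finger_force: 59.9
```

```bash
python3 -m handwheel '{"xyz":[[0,0,0.15],[0,0,0.15],[0,0,0.15],[0,0,0.15],[0,0,0]],"roll":[0,0,0,0,0]}'
python3 -m handwheel '{"xyz":[[0,0,0.12],[0,0,0.12],[0,0,0.1],[0,0,0]],"roll":[0,0,0,0]}'
```

```text
t: 34.22
tool_pos: [0.4808, 0.3389, 0.0656]
orientation: [-0.613, -3.081, 0.0]
contact_force: [-0.2, -0.0, -7.6]
width: 0.294
finger_force: 59.9
t: 34.72
tool_pos: [0.4809, 0.339, 0.0623]
orientation: [-0.613, -3.081, 0.0]
contact_force: [-0.5, 0.3, -7.1]
width: 0.294
finger_force: 59.9
```

Below the rim with no contact, so it fits. Last millimetres:

```bash
python3 -m handwheel '{"xyz":[[0,0,0.07],[0,0,0.07],[0,0,0]],"roll":[0,0,0]}'
python3 -m handwheel '{"xyz":[[0,0,0.05],[0,0,0.05],[0,0,0]],"roll":[0,0,0]}'
```

```text
t: 35.1
tool_pos: [0.4811, 0.3391, 0.0615]
orientation: [0.613, 3.081, 0.001]
contact_force: [-1.8, -0.7, -3.7]
width: 0.294
finger_force: 60.5
t: 35.48
tool_pos: [0.4811, 0.3391, 0.0615]
orientation: [0.613, 3.08, 0.001]
contact_force: [-4.4, -3.1, 6.4]
width: 0.294
finger_force: 61.8
```

It stops at z 0.0615, the same height as when gripped in its oak seat, so it is home. I'll release and rise.

```bash
python3 -m handwheel '{"xyz":[[0,0,-0.1],[0,0,0]],"roll":[0,0]}' >/dev/null
python3 -m handwheel '{"xyz":[[0,0,0],[0,0,0],[0,0,0],[0,0,0],[0,0,0]],"roll":[0,0,0,0,0]}' -0.2
python3 -m handwheel '{"xyz":[[0,0,-0.5],[0,0,-1],[0,0,-2],[0,0,-3],[0,0,-3],[0,0,-3],[0,0,0],[0,0,0]],"roll":[0,0,0,0,0,0,0,0]}'
python3 - <<'E'
from station import r,snapshot,camera_params
from h import *
cam=camera_params("wrist");p,d=snapshot("wrist")
cv2.imwrite("pics/end.png",p[...,::-1])
v,u=np.mgrid[:400,:640];P=back(cam,np.c_[u.ravel(),v.ravel()],d=d.ravel()).reshape(-1,3)
P=P[d.ravel()>0];dd=np.hypot(P[:,0]-.480,P[:,1]-.339)
k=P[(dd<.03)&(P[:,2]>.086)&(P[:,2]<.1)];print("knob",len(k),cv2.minAreaRect(k[:,:2].astype(np.float32)),np.median(k[:,2]))
k=P[(dd<.072)&(P[:,2]>.036)&(P[:,2]<.052)];print("disc z",np.median(k[:,2]),"slope",np.linalg.lstsq(np.c_[k[:,:2],np.ones(len(k))],k[:,2],rcond=None)[0][:2])
E
```

```text
t: 36.35
tool_pos: [0.481, 0.3391, 0.061]
orientation: [0.614, 3.081, 0.0]
contact_force: [-0.3, 0.5, 0.8]
width: 0.601
finger_force: 0.0
t: 37.35
tool_pos: [0.4808, 0.3389, 0.1859]
orientation: [0.614, 3.081, 0.0]
contact_force: [-1.7, 0.2, -0.5]
width: 0.598
finger_force: 0.0
knob 1145 ((0.47848302125930786, 0.3403988778591156), (0.02574886754155159, 0.025826208293437958), 67.1154556274414) 0.09252269323130477
disc z 0.04344347973832552 slope [-1.47712972e-05  6.14300963e-04]
```

View pics/end.png

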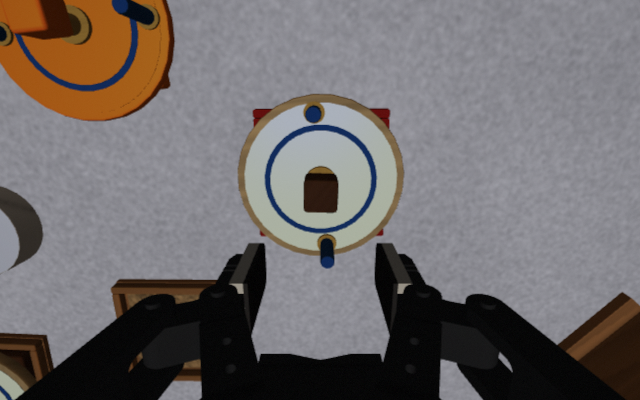

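The turntable stands level in the red seat around (320,175). Its knob is 1.4 mm from the measured seat centre, at the same heights as before (0.0925 and 0.0434). The gripper is clear, so I'm handing in.

```bash
python3 -c "
from station import r;print(r.job_done())"
```

```text
the job is handed in; nothing more can be done
None
```

I tried all three turntables: the one at (0.592, 0.116) bound at about 4–5 N and the other two ran free at about 0.1 N; the binding one now stands level and released in the red returns seat, the job is handed in at about 37 s, and no verdict was returned.

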